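# Ready the pipette over a righted cup

### The arm

A 6-joint arm with a two-finger parallel gripper is mounted at the origin on the work surface. World frame = base frame: x ahead of the robot, y to its left, z up, the work surface at z = 0. Lengths are in m, angles in degrees, forces in N, time in s.
With the tool pointing down it reaches from about 0.35 to 0.975 m from the base axis. Payload 7.1 kg.
Tool frame: the origin (TCP) lies at the very end of the fingers, on their centre line; the grasp point (between the pads) lies 19 mm behind it (bot.grip_point_offset is the distance from the TCP to the grasp point, in m); z points along the fingers, y is the line along which they close (so a half turn about z gives the same grasp; the last joint's range is limited). The gripper opens to 88 mm and grips with 3 to 60 N. Pads are 20 mm wide; open, the fingers measure 115 mm over their backs; the gripper's body (75 mm by 178 mm) begins 61 mm behind the grasp point.
Start: joints at [-65.432, 24.242, 93.386, -0, 62.372, -1.089], TCP at [0.271, -0.563, 0.223] pointing down, gripper open.
Joint ranges: [-172.04, 172.04], [-51.8, 120.97], [4.93, 147.93], [-75.15, 255.16], [6.16, 154.13], [-145.62, 145.62]. Speed limits (degrees/s): [136.94, 136.94, 172.46, 180, 180, 180].

### API

Orientations are given as a 3x3 rotation matrix whose columns are the frame's x, y, z axes.
In Python, from station import bot gives the robot as it stands. The module is installed in compiled form; this text tells all that it offers.
- The arm moves only by the tool carry_out, never from a script. Its argument "steps" is a list that holds one entry, the list of rows, each a list of 7 numbers: the shift along the world's x, y, z in cm, then the turn, a rotation vector about the world's x, y, z in rad, then the closure, from -1 (fully open) to 1 (shut). A call has 1 to 20 rows; each row shifts and turns the commanded pose from where the row before left it; what a row does not reach is not made up. A row lasts 1/12 s, in which the tool goes at most 41.7 mm and 7.16 degrees, less where a joint would pass 70% of its speed; a pose out of reach is approached as far as the arm can. A call with a gripper value outside its range is refused whole. The fingers move at their own pace and stop on an object; "grip_force" is the grip in N (left out, the last holds). Time passes only in rows, so rows that do not move let the fingers close. It gives the time, the measured TCP pose, the force, the opening and the grip force at its end, in the units of the state.
- bot.observe(): the state, without advancing time (a new reading comes with each control period).
- bot.camera(name): name is "side" or "top"; returns a dict with "frame" (384x512x3 uint8, blue, green, red), "vertical_fov" (degrees; the focal length in pixels is half the picture's height over the tangent of half this angle, whatever the lens; pixels are square), "cx", "cy" (the principal point, pixels), "world_to_cam" (4x4, takes a point from world to camera coordinates). Camera axes: x right, y down, z forward; pixel columns grow to the right and rows downward; lengths in m; the calibration is good to about 2 mm. A picture is of the moment at which its call begins. There is no depth.
- bot.finish_job(): hands the job in; it is judged then, once.
The state is a dict: "time": time; "joint_pos": joint angles; "qd": joint speeds; "effort": joint torques, N m; "tool_pos": TCP position; "ee_rot": TCP orientation; "contact_force": force on the tool from outside, world axes, zero at the start; "torque": the same for the moment, N m; "opening": opening from 0.0 (shut) to 1.0 (fully open); "grasp_force": force on a finger pad.
Only numpy, scipy, OpenCV 4.12 (cv2) and the standard library are available. Lean on these libraries where they do the work, as an engineer would, in place of code of your own. Each camera call takes 0.05 s, during which the arm holds its last target. There are 200 camera calls.

### The job

First stand the fallen cup upright on the bench, mouth up, and let go of it. Then draw the longer of the two pipettes out of its slanted stand, turn it upright with its tip down, and finish still holding it like that in the gripper, motionless, its tip over the middle of the cup's mouth and about two centimetres above the rim. The pipette must not touch the cup, and the short pipette and everything else on the bench is left where it is.

Things in the scene. Friction and masses are not known exactly. Their poses are not given: they have to be found in the camera images.
- cup: white straight-sided open plastic cup, 60 mm tall, 50 mm outer diameter, 3 mm wall, 4 mm floor, about 60 g, at first lying on its side on the bench with its mouth roughly towards the robot; origin: centre of the underside of its base; its z axis runs along the cup from base to mouth. Let go on its base edge within 30 degrees of upright, it settles upright
- cup_rim (a point): centre of the cup's mouth, level with its rim, 60 mm from the base along the cup's z
- pipette: the longer pipette, white, 200 mm long, about 110 g, in either socket of the stand. Origin: its very tip; z runs up its length from tip to plunger button. Tip cone up to 7 mm across to z 45 mm; shank 16 x 16 from z 51 to 106; handle 32 (x) by 28 (y) from z 106 to 180; button 18 across to z 200. In the stand it leans about 40 degrees, top towards the robot, y level
- pipette_handle (a point): middle of the place to grip the longer pipette: on its axis, on the handle, 152 mm up from the tip (balance point at about 135 mm); same axes as the pipette. A finger hook 18 mm wide stands out above it on the +x side, z 171 to 177 mm, reaching 37 mm from the axis, so the handle is gripped across y
- short_pipette: the shorter pipette in the other socket: same form, axes and lower end (handle from z 106 to 145 mm), but only 165 mm long and without a hook; leave it in its place
- stand: fixed pipette stand, base 130 (x) x 190 (y) x 10 mm; origin: centre of its underside, z up. Two square sockets at y = +50 and -50 mm, bore 20 mm, 60 mm long, open at both ends, slanted 35 degrees from vertical, tops towards -x (the robot). Upper mouths at x -10, z 111 mm. A pipette hangs in one by the foot of its handle; drawn along its own z, its tip is clear after 105 mm
- dish: covered round clear dish, 92 mm across, 16 high, lying flat; origin: centre of its underside; leave it alone
- slide_box: flat blue box 85 x 35 x 25 mm; origin: centre of its underside; leave it alone
- jar: standing closed white jar, 52 mm across, 65 high; origin: centre of its underside; leave it alone
- bottle: standing brown bottle with a black cap, 68 mm across, 140 high; origin: centre of its underside; leave it alone
- driver: small screwdriver 150 mm long, lying; origin: middle of its length, on the underside; leave it alone
Mind the look-alikes: they are no part of the job. What is shaped like the stand but blue or green is not meant.

How it is judged (in metres and radians):
On the way, in this order (a step that is already met when the one before it is completed fails the run):
1. the cup stands upright on the bench, at rest and let go, with the pipette still in its stand (angle between cup's own z axis and vertical below 0.1 rad and height (world z) of cup between -0.005 and 0.008 m and linear speed of cup below 0.03 m/s and contact force between each of the arm, the fingers and cup below 0.1 N and height (world z) of pipette below 0.05 m), for 0.2 s.
2. the pipette is held in the gripper, drawn out of its stand and raised (contact force between the fingers and pipette above 1 N and contact force between pipette and stand below 0.05 N and contact force between pipette and cup below 0.05 N and height (world z) of pipette above 0.08 m and distance between pipette and stand above 0.1 m), for 0.1 s.
At the end, for the whole second after the job is handed in: The cup stands on the bench within 0.1 rad of upright, at rest and touched by nothing of the robot; the gripper still holds the pipette, which is carried by nothing else, at rest, within 0.15 rad of upright, tip down, the tip within 15 mm of the mouth's centre line and 5 to 40 mm above the rim (angle between cup's own z axis and vertical below 0.1 rad and height (world z) of cup between -0.005 and 0.008 m and linear speed of each of cup, pipette below 0.03 m/s and contact force between each of the arm, the fingers and cup below 0.1 N and contact force between the fingers and pipette above 1 N and contact force between pipette and stand below 0.05 N and contact force between pipette and cup below 0.05 N and angle between pipette's own z axis and vertical below 0.15 rad and horizontal distance between pipette and cup_rim below 0.015 m and z of pipette in the frame of cup_rim between 0.005 and 0.04 m and angular speed of pipette below 0.3 rad/s); the arm keeps its last pose, push and grip.
It fails at once if the pipette presses on the cup (contact force between pipette and cup above 0.5 N).
It fails at once if the short pipette is taken out of place (more than 20 mm) (distance of short_pipette from where it was at the start of the episode above 0.02 m).
It fails at once if another thing on the bench is shifted by more than 30 mm (distance of any of dish, slide_box, jar, bottle, driver from where it was at the start of the episode above 0.03 m).
It also fails if it takes over 61 s, if anything falls off the work surface, if the arm or the gripper's body presses on something with over 40 N, if the wrist force passes 120 N, or if a joint passes its speed limit or range.

## Working session

There is one attempt and no reset: what is moved stays moved. The work goes in short steps, Python scripts to look and compute and a tool call to move; the robot and the scene stay as the last step left them, time stands still between calls to the robot, and variables do not carry over. Pictures are saved under pics/ and viewed, at most 10 in all, crops included, and the job is handed in when it is done.

Besides the shell and the picture viewer there is one more tool, called by a JSON object that holds its "op" and its "data". carry_out: Moves the arm, as the interface text tells. Its arguments: {"type":"object","properties":{"steps":{"type":"array"},"grip_force":{"type":"number"}},"required":["steps"]}

```bash
mkdir -p pics; python3 - <<'E'
from station import bot
import cv2,numpy as np,pickle
d={}
for n in("side","top"):
    c=bot.camera(n);d[n]=c;cv2.imwrite(f"pics/{n}0.png",cv2.resize(c["frame"],(800,600),interpolation=cv2.INTER_CUBIC))
    print(n,c["vertical_fov"],c["cx"],c["cy"],np.round(c["world_to_cam"],3).tolist(),[k for k in c])
pickle.dump(d,open("c0.pkl","wb"))
s=bot.observe();print({k:np.round(v,3).tolist() for k,v in s.items()},bot.grip_point_offset)
E
```

```text
side 50.439732286231354 254.2516283697618 188.71907366214108 [[-0.77, -0.638, -0.011, 0.351], [-0.374, 0.466, -0.802, 0.255], [0.517, -0.613, -0.598, 1.012], [0.0, 0.0, 0.0, 1.0]] ['frame', 'vertical_fov', 'cx', 'cy', 'world_to_cam']
top 51.69538875840267 258.3288475449809 194.3847770975967 [[0.02, -1.0, 0.016, -0.018], [-0.993, -0.022, -0.116, 0.459], [0.116, -0.014, -0.993, 1.176], [0.0, 0.0, 0.0, 1.0]] ['frame', 'vertical_fov', 'cx', 'cy', 'world_to_cam']
{'time': 0.1, 'joint_pos': [-65.431, 24.278, 93.428, -0.0, 62.375, -1.09], 'qd': [0.052, -0.042, -0.145, -0.032, -0.066, 0.07], 'effort': [0.0, -54.562, -27.433, 0.065, 0.019, -0.0], 'tool_pos': [0.27, -0.563, 0.222], 'ee_rot': [[0.901, 0.433, -0.001], [0.433, -0.901, 0.001], [0.0, -0.001, -1.0]], 'contact_force': [-0.415, -0.609, -0.432], 'torque': [-0.032, -0.011, -0.001], 'grasp_force': 0.0, 'opening': 0.998} 0.0187
```

View pics/side0.png

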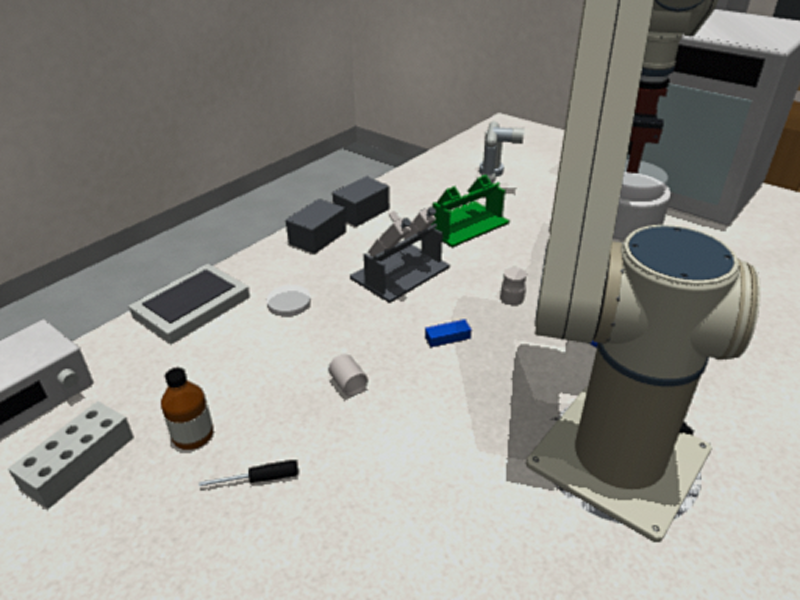

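View pics/top0.png

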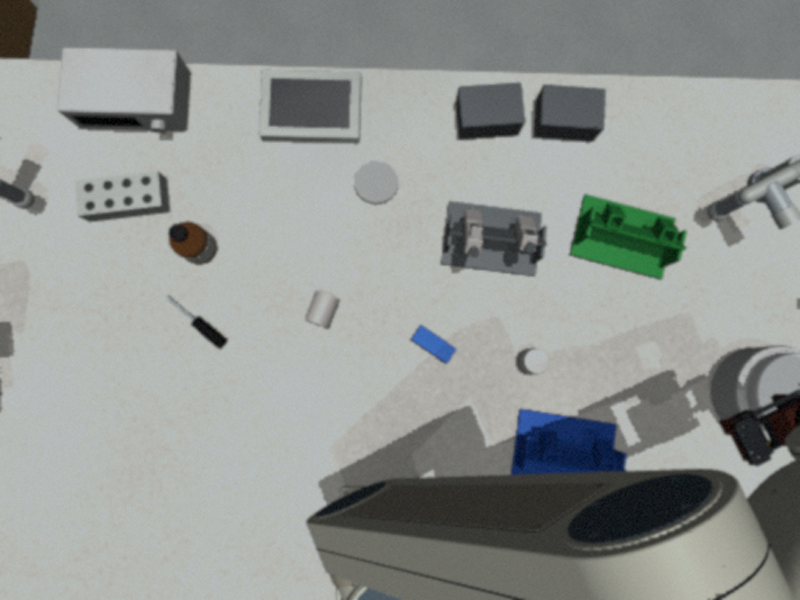

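The top view (800x600) shows the grey stand near (495,240) and the cup near (322,308). The side view shows the cup at (348,375) and the stand at (400,260). I'll enlarge those regions.

```bash
cat > h.py <<'E'
import numpy as np,cv2
def K(c):
    f=192/np.tan(np.radians(c["vertical_fov"]/2));return f
def proj(c,P):
    P=np.atleast_2d(P);q=P@c["world_to_cam"][:3,:3].T+c["world_to_cam"][:3,3]
    return np.c_[K(c)*q[:,0]/q[:,2]+c["cx"],K(c)*q[:,1]/q[:,2]+c["cy"]]
def ray(c,uv):
    W=c["world_to_cam"];R=W[:3,:3];d=R.T@np.array([(uv[0]-c["cx"])/K(c),(uv[1]-c["cy"])/K(c),1]);return -R.T@W[:3,3],d
def atz(c,uv,z):
    o,d=ray(c,uv);return o+d*(z-o[2])/d[2]
def tri(c1,u1,c2,u2):
    o,d=ray(c1,u1);p,e=ray(c2,u2);s,t=np.linalg.lstsq(np.c_[d,-e],p-o,rcond=None)[0]
    a,b=o+s*d,p+t*e;return (a+b)/2,np.linalg.norm(a-b)
def crop(c,x0,y0,w,h,s):
    return cv2.resize(c["frame"][y0:y0+h,x0:x0+w],(w*s,h*s),interpolation=cv2.INTER_CUBIC)
E
python3 - <<'E'
import pickle;from h import *
d=pickle.load(open("c0.pkl","rb"));t,s=d["top"],d["side"]
a=np.hstack([crop(t,275,120,80,60,5),crop(s,215,115,80,60,5)[:, :]])
b=np.hstack([crop(t,185,175,40,30,10),crop(s,200,220,40,30,10)])
cv2.imwrite("pics/crop0.png",np.vstack([a,b]))
print("stand",atz(t,(316,153),0)) 
print("cup",atz(t,(322*.64,308*.64),.025), atz(s,(348*.64,375*.64),.025))
E
```

```text
stand [ 0.59730871 -0.18736186  0.        ]
cup [0.44727908 0.14995515 0.025     ] [0.44116915 0.15468149 0.025     ]
```

View pics/crop0.png

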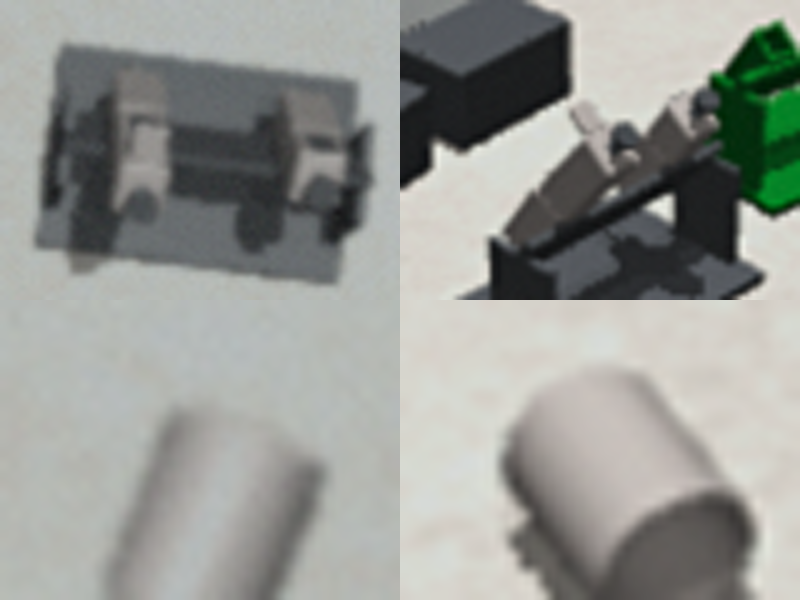

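The top crop shows the long pipette, with its hook, in the left socket (+y) and its button end near (303,161). In the side crop the button end is near (260,142). The cup's mouth faces the robot, slightly towards +y. Next I'll fit the poses numerically.

```bash
python3 - <<'E'
import pickle;from h import *
from scipy.optimize import differential_evolution as DE
d=pickle.load(open("c0.pkl","rb"));t,s=d["top"],d["side"]
# stand
pts=np.array([atz(t,p,.01)[:2] for p in[(287.4,128.4),(346.6,136.4),(282.4,169.6),(342.6,176.6)]])
print(pts.round(3).tolist(),"c",pts.mean(0))
v=(pts[0]-pts[1])+(pts[2]-pts[3]);print("stand yaw",np.degrees(np.arctan2(-v[0],v[1])))
P,e=tri(t,(303,161),s,(260,142.4));print("button",P,e)
# cup outline fit
th=np.linspace(0,2*np.pi,40)
G={}
for n,c in d.items():
    g=cv2.GaussianBlur(c["frame"].astype(np.float32),(0,0),1.0)
    G[n]=np.sqrt(sum(cv2.Sobel(g[:,:,k],cv2.CV_32F,1,0)**2+cv2.Sobel(g[:,:,k],cv2.CV_32F,0,1)**2 for k in range(3)))
def outline(c,p):
    x,y,a=p;u=np.array([np.cos(a),np.sin(a),0]);w=np.array([-u[1],u[0],0])
    P=np.vstack([np.array([x,y,.025])+u*k+.025*(np.cos(th)[:,None]*w+np.sin(th)[:,None]*[0,0,1]) for k in(-.03,.03)])
    h=cv2.convexHull(proj(c,P).astype(np.float32))[:,0];h=np.vstack([h,h[:1]])
    l=np.r_[0,np.cumsum(np.linalg.norm(np.diff(h,axis=0),axis=1))];q=np.linspace(0,l[-1],150)
    return np.c_[np.interp(q,l,h[:,0]),np.interp(q,l,h[:,1])].astype(np.float32)
def cost(p,names=("top","side")):
    return -sum(np.minimum(cv2.remap(G[n],*[outline(d[n],p)[:,i].reshape(1,-1) for i in(0,1)],cv2.INTER_LINEAR),120).mean() for n in names)
B=[(.41,.48),(.12,.18),(np.radians(130),np.radians(190))]
for nm in(("top","side"),("top",),("side",)):
    r=DE(cost,B,args=(nm,),seed=1);print(nm,r.x[:2],np.degrees(r.x[2]),r.fun);
    if len(nm)==2:x=r.x
out=[]
for n,o in(("top",(180,170)),("side",(195,215))):
    im=crop(d[n],*o,50,50,8)
    cv2.polylines(im,[np.int32((outline(d[n],x)-o+.5)*8)],True,(0,0,255),1);out.append(im)
cv2.imwrite("pics/fit.png",np.hstack(out))
E
```

```text
[[0.672, -0.095], [0.651, -0.282], [0.54, -0.081], [0.522, -0.269]] c [ 0.59613195 -0.18189765]
stand yaw -5.920411597759138
button [ 0.53424928 -0.12458011  0.175175  ] 0.0009147217263304123
('top', 'side') [0.44116681 0.15124557] 159.72592083534954 -227.0093994140625
('top',) [0.44162427 0.15155006] 158.87961816088588 -112.73737335205078
('side',) [0.44280602 0.15591549] 155.36749553308744 -117.94617462158203
```

View pics/fit.png

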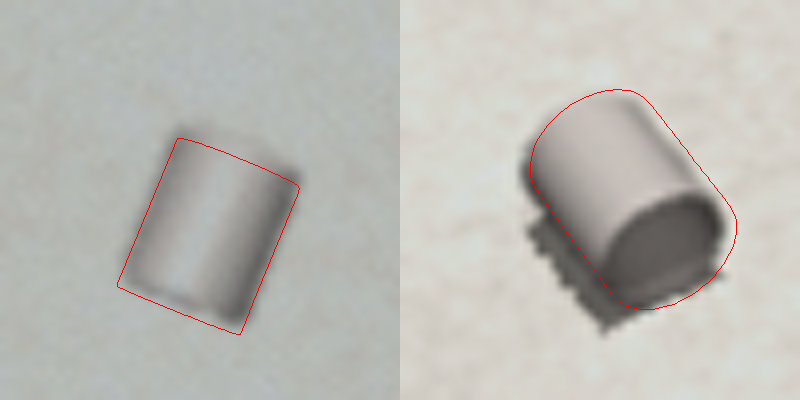

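The outline fit lands within about 1 px in both views. The cup's centre is about (0.4445, 0.1515) with its mouth heading 159°. I'll move first to a raised waypoint, turning the tool on the way.

{"op": "carry_out", "data": {"steps": [[[1.05,1.8,0.55,0,0,0.1163,-1],[1.05,1.8,0.55,0,0,0.1163,-1],[1.05,1.8,0.55,0,0,0.1163,-1],[1.05,1.8,0.55,0,0,0.1163,-1],[1.05,1.8,0.55,0,0,0.1163,-1],[1.05,1.8,0.55,0,0,0.1163,-1],[1.05,1.8,0.55,0,0,0.1163,-1],[1.05,1.8,0.55,0,0,0.1163,-1],[1.05,1.8,0.55,0,0,0.1163,-1],[1.05,1.8,0.55,0,0,0.1163,-1],[1.05,1.8,0.55,0,0,0.1163,-1],[1.05,1.8,0.55,0,0,0.1163,-1],[1.05,1.8,0.55,0,0,0.1163,-1],[1.05,1.8,0.55,0,0,0.1163,-1],[1.05,1.8,0.55,0,0,0.1163,-1],[1.05,1.8,0.55,0,0,0.1163,-1],[1.05,1.8,0.55,0,0,0.1163,-1],[1.05,1.8,0.55,0,0,0.1163,-1],[1.05,1.8,0.55,0,0,0.1163,-1],[1.05,1.8,0.55,0,0,0.1163,-1]]], "grip_force": 15}}

```text
time: 1.77
tool_pos: [0.4808, -0.2023, 0.3326]
ee_rot: [[-0.935, 0.354, -0.001], [0.354, 0.935, 0.0], [0.001, 0.0, -1.0]]
contact_force: [0.7, 0.7, 0.1]
opening: 1.003
grasp_force: 0.0
```

```bash
cat >> h.py <<'E'
from scipy.spatial.transform import Rotation as Ro
def frame(zt,yaxis):
    z=np.array(zt)/np.linalg.norm(zt);y=np.array(yaxis,float);y-=z*(y@z);y/=np.linalg.norm(y);return np.c_[np.cross(y,z),y,z]
def go(s,p,R,n):
    dp=(np.array(p)-s["tool_pos"])*100;rv=Ro.from_matrix(np.array(R)@np.array(s["ee_rot"]).T).as_rotvec()
    print("t",round(float(s["time"]),2),"tot",dp.round(2),rv.round(3),"row",(dp/n).round(3),(rv/n).round(4))
E
python3 - <<'E'
from h import *;from station import bot
s=bot.observe();print(np.round(s["joint_pos"],1),np.round(s["tool_pos"],3),np.round(s["ee_rot"],3).tolist())
m=np.radians(159);x=np.array([np.cos(m),np.sin(m),0]);y=np.cross([0,0,-1],x)
a=np.radians(30);z=-x*np.sin(a)-np.array([0,0,np.cos(a)]);R=frame(z,y)
c=np.array([.4445,.1515,.029]);T=c+.0187*z
print(T); go(s,T-.11*z,R,16)
E
```

```text
[-24.1   8.8  99.6  -0.   71.6 -93.4] [ 0.481 -0.202  0.333] [[-0.935, 0.354, -0.001], [0.354, 0.935, 0.0], [0.001, 0.0, -1.0]]
[0.45322898 0.14814926 0.01280532]
t 1.77 tot [ -7.89  37.01 -22.46] [-0.187 -0.49  -0.004] row [-0.493  2.313 -1.403] [-0.0117 -0.0306 -0.0003]
```

{"op": "carry_out", "data": {"steps": [[[-0.5,2.31,-1.4,-0.0117,-0.0306,0,-1],[-0.5,2.31,-1.4,-0.0117,-0.0306,0,-1],[-0.5,2.31,-1.4,-0.0117,-0.0306,0,-1],[-0.5,2.31,-1.4,-0.0117,-0.0306,0,-1],[-0.5,2.31,-1.4,-0.0117,-0.0306,0,-1],[-0.5,2.31,-1.4,-0.0117,-0.0306,0,-1],[-0.5,2.31,-1.4,-0.0117,-0.0306,0,-1],[-0.5,2.31,-1.4,-0.0117,-0.0306,0,-1],[-0.5,2.31,-1.4,-0.0117,-0.0306,0,-1],[-0.5,2.31,-1.4,-0.0117,-0.0306,0,-1],[-0.5,2.31,-1.4,-0.0117,-0.0306,0,-1],[-0.5,2.31,-1.4,-0.0117,-0.0306,0,-1],[-0.5,2.31,-1.4,-0.0117,-0.0306,0,-1],[-0.5,2.31,-1.4,-0.0117,-0.0306,0,-1],[-0.5,2.31,-1.4,-0.0117,-0.0306,0,-1],[-0.5,2.31,-1.4,-0.0117,-0.0306,0,-1],[0,0,0,0,0,0,-1]]]}}

```text
time: 3.18
tool_pos: [0.4061, 0.1372, 0.1243]
ee_rot: [[-0.828, 0.362, 0.429], [0.318, 0.932, -0.173], [-0.463, -0.007, -0.887]]
contact_force: [-0.3, -1.0, 0.2]
opening: 0.998
grasp_force: 0.0
```

```bash
python3 - <<'E'
from h import *;from station import bot
t=bot.camera("top");q=bot.camera("side")
cv2.imwrite("pics/pre.png",np.hstack([crop(t,165,120,100,100,4),crop(q,170,160,100,100,4)]))
s=bot.observe();print(np.round(s["joint_pos"],1))
m=np.radians(159);x=np.array([np.cos(m),np.sin(m),0]);y=np.cross([0,0,-1],x)
a=np.radians(30);z=-x*np.sin(a)-np.array([0,0,np.cos(a)]);R=frame(z,y)
c=np.array([.4445,.1515,.029]);T=c+.0187*z
go(s,T,R,10)
E
```

```text
[ 32.6  15.4 133.6 -58.7  26.2  16.2]
t 3.28 tot [  4.64   1.27 -11.27] [-0.007 -0.044  0.003] row [ 0.464  0.127 -1.127] [-0.0007 -0.0044  0.0003]
```

View pics/pre.png

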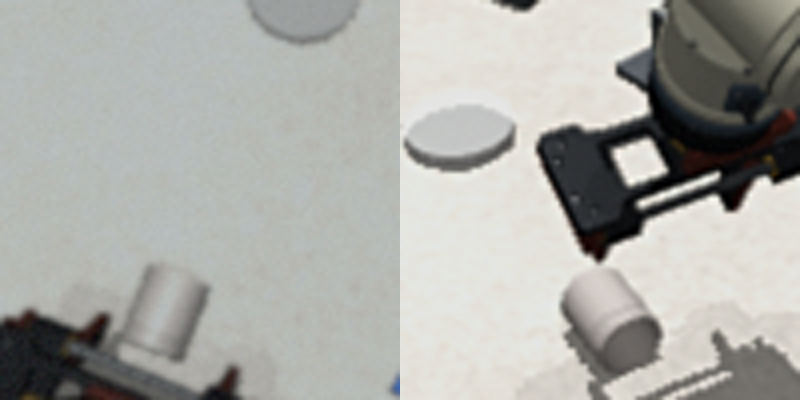

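The fingers straddle the cup, at (95,325) and (230,380) in the top crop, and the wrist is near its fold limit. I'll use a smaller 20° tilt for the grasp.

```bash
python3 - <<'E'
from h import *;from station import bot
s=bot.observe()
m=np.radians(159);x=np.array([np.cos(m),np.sin(m),0]);y=np.cross([0,0,-1],x)
a=np.radians(20);z=-x*np.sin(a)-np.array([0,0,np.cos(a)]);R=frame(z,y)
c=np.array([.4445,.1515,.029]);T=c+.0187*z
print(T);go(s,T-.06*z,R,10)
E
```

```text
[0.45047097 0.14920796 0.01142775]
t 3.28 tot [ 2.45  2.11 -5.77] [0.055 0.119 0.002] row [ 0.245  0.211 -0.577] [0.0055 0.0119 0.0002]
```

{"op": "carry_out", "data": {"steps": [[[0.3,0.26,0,0.0069,0.0149,0,-1],[0.3,0.26,0,0.0069,0.0149,0,-1],[0.3,0.26,0,0.0069,0.0149,0,-1],[0.3,0.26,0,0.0069,0.0149,0,-1],[0.3,0.26,-0.7,0.0069,0.0149,0,-1],[0.3,0.26,-0.7,0.0069,0.0149,0,-1],[0.3,0.26,-0.7,0.0069,0.0149,0,-1],[0.3,0.26,-0.7,0.0069,0.0149,0,-1],[0,0,-0.7,0,0,0,-1],[0,0,-0.7,0,0,0,-1],[0,0,-0.7,0,0,0,-1],[0,0,-0.7,0,0,0,-1],[0,0,0,0,0,0,-1]]]}}

```text
time: 4.37
tool_pos: [0.4317, 0.1546, 0.0699]
ee_rot: [[-0.874, 0.365, 0.32], [0.343, 0.931, -0.124], [-0.343, 0.001, -0.939]]
contact_force: [-0.0, 0.2, 0.1]
opening: 1.0
grasp_force: 0.0
```

```bash
python3 - <<'E'
from h import *;from station import bot
s=bot.observe();print(np.round(s["joint_pos"],1))
m=np.radians(159);x=np.array([np.cos(m),np.sin(m),0]);y=np.cross([0,0,-1],x)
a=np.radians(20);z=-x*np.sin(a)-np.array([0,0,np.cos(a)]);R=frame(z,y)
c=np.array([.4445,.1515,.029]);T=c+.0187*z
go(s,T,R,10)
E
```

```text
[ 28.4  24.  128.5 -47.9  20.6   3.9]
t 4.37 tot [ 1.88 -0.54 -5.85] [-0.001  0.001  0.007] row [ 0.188 -0.054 -0.585] [-0.0001  0.0001  0.0007]
```

{"op": "carry_out", "data": {"steps": [[[0.19,-0.05,-0.58,0,0,0,-1],[0.19,-0.05,-0.58,0,0,0,-1],[0.19,-0.05,-0.58,0,0,0,-1],[0.19,-0.05,-0.58,0,0,0,-1],[0.19,-0.05,-0.58,0,0,0,-1],[0.19,-0.05,-0.58,0,0,0,-1],[0.19,-0.05,-0.58,0,0,0,-1],[0.19,-0.05,-0.58,0,0,0,-1],[0.19,-0.05,-0.58,0,0,0,-1],[0.19,-0.05,-0.58,0,0,0,-1],[0,0,0,0,0,0,1],[0,0,0,0,0,0,1],[0,0,0,0,0,0,1],[0,0,0,0,0,0,1],[0,0,0,0,0,0,1],[0,0,0,0,0,0,1]]], "grip_force": 15}}

```text
time: 5.7
tool_pos: [0.4505, 0.151, 0.0124]
ee_rot: [[-0.874, 0.364, 0.321], [0.342, 0.931, -0.123], [-0.344, 0.002, -0.939]]
contact_force: [0.3, -0.2, 0.8]
opening: 0.582
grasp_force: 0.2
```

{"op": "carry_out", "data": {"steps": [[[0,0,0,0,0,0,1],[0,0,0,0,0,0,1],[0,0,0,0,0,0,1],[0,0,0,0,0,0,1],[0,0,1,0,0,0,1],[0,0,1.5,0,0,0,1],[0,0,1.5,0,0,0,1],[0,0,1.5,0,0,0,1],[0,0,1.5,0,0,0,1],[0,0,1.5,0,0,0,1],[0,0,1,0,0,0,1],[0,0,0,0,0,0,1]]]}}

```text
time: 6.7
tool_pos: [0.4513, 0.1515, 0.1087]
ee_rot: [[-0.874, 0.364, 0.323], [0.343, 0.931, -0.122], [-0.345, 0.004, -0.938]]
contact_force: [-0.3, 0.8, -1.0]
opening: 0.573
grasp_force: 15.0
```

```bash
python3 - <<'E'
from h import *;from station import bot
s=bot.observe();print(np.round(s["joint_pos"],1))
m=np.radians(159);x=np.array([np.cos(m),np.sin(m),0])
R0=np.array(s["ee_rot"]);ax=np.cross(x,[0,0,1]);print("axis",ax)
R=Ro.from_rotvec(ax*np.radians(80)).as_matrix()@R0
g=np.array(s["tool_pos"])-.0187*R0[:,2];print("g",g)
go(s,g+[.0,0,.01]+.0187*R[:,2],R,16)
E
```

```text
[ 26.6  19.6 126.  -37.   25.   -9.5]
axis [ 0.35836795  0.93358043 -0.        ]
g [0.4452407  0.15381666 0.12620357]
t 6.7 tot [-2.11  0.81  1.81] [0.5   1.304 0.   ] row [-0.132  0.051  0.113] [0.0313 0.0815 0.    ]
```

{"op": "carry_out", "data": {"steps": [[[-0.13,0.05,0.11,0.0313,0.0815,0,1],[-0.13,0.05,0.11,0.0313,0.0815,0,1],[-0.13,0.05,0.11,0.0313,0.0815,0,1],[-0.13,0.05,0.11,0.0313,0.0815,0,1],[-0.13,0.05,0.11,0.0313,0.0815,0,1],[-0.13,0.05,0.11,0.0313,0.0815,0,1],[-0.13,0.05,0.11,0.0313,0.0815,0,1],[-0.13,0.05,0.11,0.0313,0.0815,0,1],[-0.13,0.05,0.11,0.0313,0.0815,0,1],[-0.13,0.05,0.11,0.0313,0.0815,0,1],[-0.13,0.05,0.11,0.0313,0.0815,0,1],[-0.13,0.05,0.11,0.0313,0.0815,0,1],[-0.13,0.05,0.11,0.0313,0.0815,0,1],[-0.13,0.05,0.11,0.0313,0.0815,0,1],[-0.13,0.05,0.11,0.0313,0.0815,0,1],[-0.13,0.05,0.11,0.0313,0.0815,0,1],[0,0,0,0,0,0,1]]]}}

```text
time: 8.12
tool_pos: [0.4296, 0.156, 0.1205]
ee_rot: [[-0.493, 0.358, -0.793], [0.202, 0.934, 0.296], [0.846, -0.014, -0.532]]
contact_force: [-0.2, 0.2, -1.2]
opening: 0.575
grasp_force: 15.0
```

```bash
python3 - <<'E'
from h import *;from station import bot
t=bot.camera("top");q=bot.camera("side")
cv2.imwrite("pics/rot.png",np.hstack([crop(t,165,120,100,100,4),crop(q,170,140,100,100,4)]))
s=bot.observe();print(np.round(s["joint_pos"],1))
R=np.array(s["ee_rot"]);print("g",np.array(s["tool_pos"])-.0187*R[:,2],"inward tilt",np.degrees(np.arccos(-R[2,2])))
E
```

```text
[  4.5  46.5  91.2  21.   96.6 -72.5]
g [0.44450043 0.15101952 0.13203651] inward tilt 57.453735254747656
```

View pics/rot.png

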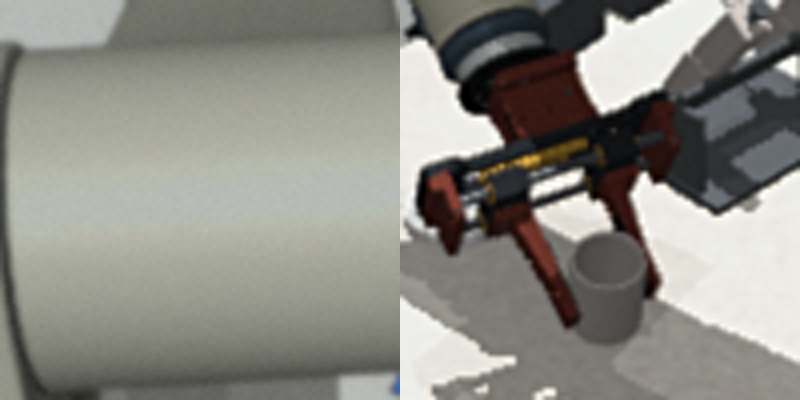

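The cup hangs nearly upright, mouth up, at (608,290) in the side crop. I'll turn it a few more degrees while lowering it.

{"op": "carry_out", "data": {"steps": [[[0,0,-1.2,0.0055,0.0142,0,1],[0,0,-1.2,0.0055,0.0142,0,1],[0,0,-1.2,0.0055,0.0142,0,1],[0,0,-1.2,0.0055,0.0142,0,1],[0,0,-1.2,0.0055,0.0142,0,1],[0,0,-1.0,0.0055,0.0142,0,1],[0,0,-1.0,0.0055,0.0142,0,1],[0,0,-0.6,0.0055,0.0142,0,1],[0,0,-0.4,0,0,0,1],[0,0,-0.3,0,0,0,1],[0,0,0,0,0,0,1],[0,0,0,0,0,0,1]]]}}

```text
time: 9.22
tool_pos: [0.4304, 0.157, 0.031]
ee_rot: [[-0.401, 0.356, -0.844], [0.161, 0.934, 0.317], [0.902, -0.009, -0.432]]
contact_force: [-0.6, -0.0, -0.3]
opening: 0.578
grasp_force: 15.0
```

{"op": "carry_out", "data": {"steps": [[[0,0,-0.15,0,0,0,1],[0,0,-0.15,0,0,0,1],[0,0,-0.15,0,0,0,1],[0,0,-0.1,0,0,0,1],[0,0,0,0,0,0,1]]]}}

```text
time: 9.63
tool_pos: [0.4305, 0.157, 0.0257]
ee_rot: [[-0.4, 0.356, -0.845], [0.161, 0.934, 0.318], [0.902, -0.009, -0.431]]
contact_force: [1.2, -0.4, 2.6]
opening: 0.573
grasp_force: 15.0
```

{"op": "carry_out", "data": {"steps": [[[0,0,0,0,0,0,0.2],[0,0,0,0,0,0,-0.2],[0,0,0,0,0,0,-0.4],[0,0,0,0,0,0,-0.7],[0,0,0,0,0,0,-1],[0,0,0,0,0,0,-1],[0,0,0,0,0,0,-1],[0,0,0,0,0,0,-1],[0,0,0,0,0,0,-1]]]}}

```text
time: 10.38
tool_pos: [0.4302, 0.157, 0.0252]
ee_rot: [[-0.4, 0.356, -0.844], [0.161, 0.934, 0.317], [0.902, -0.009, -0.431]]
contact_force: [0.0, -0.6, -0.1]
opening: 1.0
grasp_force: 0.0
```

```bash
python3 - <<'E'
from h import *;from station import bot
q=bot.camera("side")
cv2.imwrite("pics/rel.png",crop(q,180,160,100,100,6))
s=bot.observe();print(s["opening"],s["tool_pos"])
E
```

```text
1.002698491978752 [0.43030079 0.15700795 0.02524486]
```

View pics/rel.png

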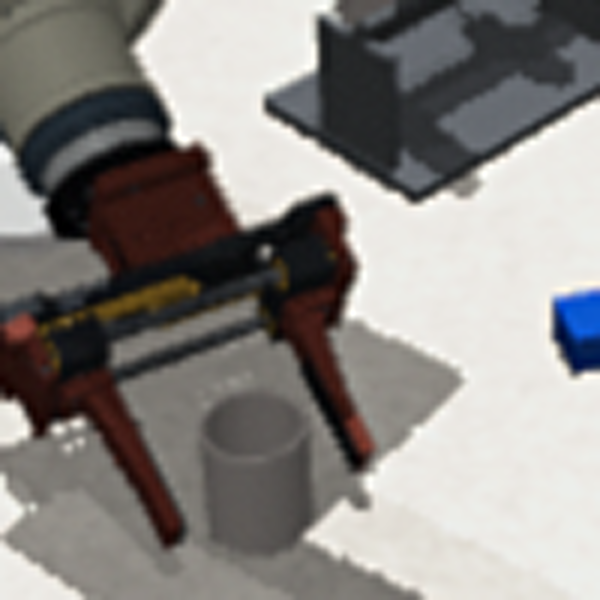

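The cup stands free and upright at (255,475) in this crop. I'll retreat back along the fingers and then upward.

{"op": "carry_out", "data": {"steps": [[[0.85,-0.32,0.43,0,0,0,-1],[1.27,-0.48,0.65,0,0,0,-1],[1.27,-0.48,0.65,0,0,0,-1],[1.27,-0.48,0.65,0,0,0,-1],[1.27,-0.48,0.65,0,0,0,-1],[0.5,-0.2,1.5,0,0,0,-1],[0,0,2.5,0,0,0,-1],[0,0,2.5,0,0,0,-1],[0,0,2.5,0,0,0,-1],[0,0,2.5,0,0,0,-1],[0,0,2.5,0,0,0,-1],[0,0,2.5,0,0,0,-1],[0,0,2.5,0,0,0,-1],[0,0,2.5,0,0,0,-1],[0,0,1,0,0,0,-1]]]}}

```text
time: 11.68
tool_pos: [0.4952, 0.1326, 0.2845]
ee_rot: [[-0.404, 0.356, -0.843], [0.161, 0.935, 0.317], [0.9, -0.007, -0.435]]
contact_force: [-0.0, -0.6, 0.7]
opening: 1.0
grasp_force: 0.0
```

```bash
cat > pip.py <<'E'
import pickle;from h import *
from scipy.optimize import differential_evolution as DE
d0=pickle.load(open("c0.pkl","rb"))
th=np.linspace(0,2*np.pi,24)
def box(a,b,z0,z1): return np.array([[i*a/2,j*b/2,k] for i in(-1,1) for j in(-1,1) for k in(z0,z1)])
def parts(): return [box(.032,.028,.106,.180), np.vstack([np.c_[.009*np.cos(th),.009*np.sin(th),0*th+k] for k in(.180,.2)])]
def pose(p):
    x,y,z,lean,yaw=p  # handle point
    zp=np.array([-np.sin(lean)*np.cos(yaw),-np.sin(lean)*np.sin(yaw),np.cos(lean)]);yp=np.array([-np.sin(yaw),np.cos(yaw),0])
    return np.array([x,y,z]),np.c_[np.cross(yp,zp),yp,zp]
def outl(c,p):
    o,R=pose(p);M=np.zeros((384,512),np.uint8);o=o-.152*R[:,2]
    hs=[cv2.convexHull(proj(c,q@R.T+o).astype(np.float32)) for q in parts()+[np.array([[i,j*.009,k] for i in(.016,.037) for j in(-1,1) for k in(.171,.177)])]]
    return hs
E
python3 - <<'E'
from pip import *
from station import bot
# silhouette edge score on crop mask boundary
S=4
def gradimg(c):
    g=cv2.GaussianBlur(c["frame"].astype(np.float32),(0,0),.8)
    return np.minimum(np.sqrt(sum(cv2.Sobel(g[:,:,k],cv2.CV_32F,1,0)**2+cv2.Sobel(g[:,:,k],cv2.CV_32F,0,1)**2 for k in range(3))),250)
G={n:gradimg(d0[n]) for n in d0}
def cost(p):
    J=0
    for n,c in d0.items():
        for h in outl(c,p)[:2]:
            h=h[:,0];h=np.vstack([h,h[:1]]);l=np.r_[0,np.cumsum(np.linalg.norm(np.diff(h,axis=0),axis=1))];q=np.linspace(0,l[-1],60)
            v=cv2.remap(G[n],np.interp(q,l,h[:,0]).astype(np.float32)[None],np.interp(q,l,h[:,1]).astype(np.float32)[None],cv2.INTER_LINEAR)
            J-=v.mean()*(1 if len(h)<8 else .5)
    return J
r=DE(cost,[(.545,.58),(-.14,-.115),(.125,.16),np.radians([32,46]),np.radians([-10,-2])],seed=0,maxiter=150)
x=r.x;print(x[:3],np.degrees(x[3:]),r.fun)
out=[]
for n,o in(("top",(285,125)),("side",(230,110))):
    im=crop(d0[n],*o,50,50,8)
    for h in outl(d0[n],x): cv2.polylines(im,[np.int32((h-o+.5)*8)],True,(0,0,255),1)
    out.append(im)
t=bot.camera("top");q=bot.camera("side")
out2=[crop(t,180,165,50,25,8),crop(q,190,220,50,25,8)]
cv2.imwrite("pics/pip.png",np.vstack([np.hstack(out),np.hstack(out2)]))
pickle.dump(x,open("x.pkl","wb"));pickle.dump({"top":t,"side":q},open("c1.pkl","wb"))
E
```

```text
[ 0.55969705 -0.12646443  0.14627982] [37.56217581 -9.98993179] -539.9793090820312
```

View pics/pip.png

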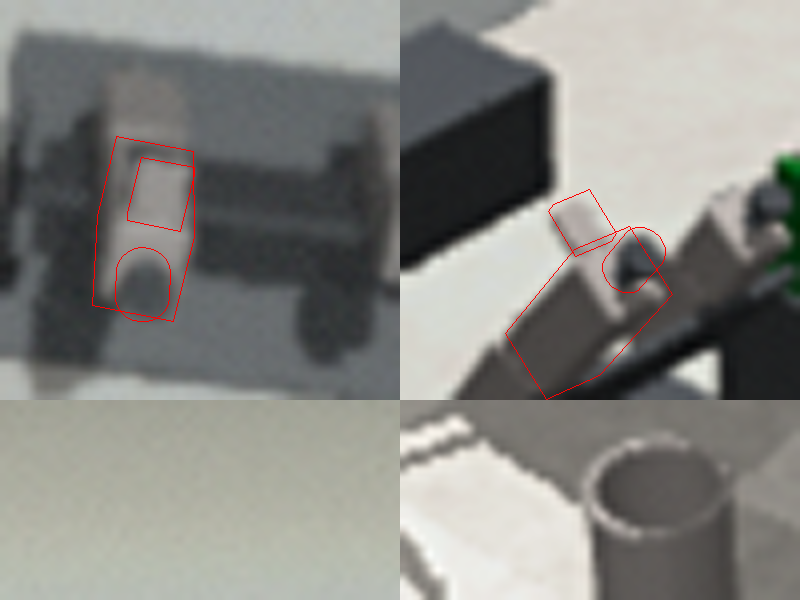

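The fitted outline sits on the hook and button within 1–2 px in both views and agrees with the stand geometry. Its yaw hit the search bound, so I'll use the stand's -6° yaw. The cup stands upright with its rim near (660,487) in the lower right panel. Next is the pre-grasp along the pipette's axis.

```bash
cat > g.py <<'E'
from h import *;from station import bot
H=np.array([.561,-.127,.145]);L=np.radians(39);Y=np.radians(-6)
zp=np.array([-np.sin(L)*np.cos(Y),-np.sin(L)*np.sin(Y),np.cos(L)]);yp=np.array([-np.sin(Y),np.cos(Y),0])
R=frame(-zp,yp);T=H-.0187*zp
s=bot.observe()
E
python3 - <<'E'
from g import *
print(T,zp);go(s,T+.15*zp,R,18)
E
```

```text
[ 0.57270382 -0.12823012  0.13046737] [-0.62587291  0.06578189  0.77714596]
t 11.78 tot [ -1.63 -25.09  -3.55] [-0.414 -1.757  0.191] row [-0.091 -1.394 -0.197] [-0.023  -0.0976  0.0106]
```

{"op": "carry_out", "data": {"steps": [[[-0.09,-1.4,-0.2,-0.023,-0.0976,0.0106,-1],[-0.09,-1.4,-0.2,-0.023,-0.0976,0.0106,-1],[-0.09,-1.4,-0.2,-0.023,-0.0976,0.0106,-1],[-0.09,-1.4,-0.2,-0.023,-0.0976,0.0106,-1],[-0.09,-1.4,-0.2,-0.023,-0.0976,0.0106,-1],[-0.09,-1.4,-0.2,-0.023,-0.0976,0.0106,-1],[-0.09,-1.4,-0.2,-0.023,-0.0976,0.0106,-1],[-0.09,-1.4,-0.2,-0.023,-0.0976,0.0106,-1],[-0.09,-1.4,-0.2,-0.023,-0.0976,0.0106,-1],[-0.09,-1.4,-0.2,-0.023,-0.0976,0.0106,-1],[-0.09,-1.4,-0.2,-0.023,-0.0976,0.0106,-1],[-0.09,-1.4,-0.2,-0.023,-0.0976,0.0106,-1],[-0.09,-1.4,-0.2,-0.023,-0.0976,0.0106,-1],[-0.09,-1.4,-0.2,-0.023,-0.0976,0.0106,-1],[-0.09,-1.4,-0.2,-0.023,-0.0976,0.0106,-1],[-0.09,-1.4,-0.2,-0.023,-0.0976,0.0106,-1],[-0.09,-1.4,-0.2,-0.023,-0.0976,0.0106,-1],[-0.09,-1.4,-0.2,-0.023,-0.0976,0.0106,-1],[0,0,0,0,0,0,-1]]]}}

```text
time: 13.37
tool_pos: [0.4778, -0.1037, 0.243]
ee_rot: [[-0.822, 0.104, 0.56], [0.1, 0.994, -0.039], [-0.561, 0.024, -0.827]]
contact_force: [0.3, 0.2, -0.3]
opening: 1.002
grasp_force: 0.0
```

```bash
python3 - <<'E'
from g import *
print(np.round(s["joint_pos"],1));go(s,T+.15*zp,R,10);go(s,T,R,12)
E
```

```text
[ -18.9    0.2  130.7   28.3   17.8 -127.1]
t 13.37 tot [ 0.1  -1.47  0.4 ] [-0.033 -0.082 -0.001] row [ 0.01  -0.147  0.04 ] [-0.0033 -0.0082 -0.0001]
t 13.37 tot [  9.49  -2.46 -11.26] [-0.033 -0.082 -0.001] row [ 0.791 -0.205 -0.938] [-0.0028 -0.0068 -0.0001]
```

The wrist is close to its singularity. I'll grip with a tool tilt of 28°, 11° off the pipette's axis.

```bash
cat >> g.py <<'E'
A=np.radians(28);tz=np.array([np.sin(A)*np.cos(Y),np.sin(A)*np.sin(Y),-np.cos(A)])
R=frame(tz,yp);T=H+.0187*tz
E
python3 - <<'E'
from g import *
go(s,T+.10*zp,R,8);go(s,T,R,12);print(T+.1*zp,T)
E
```

```text
t 13.37 tot [ 2.93 -1.77 -3.68] [-0.013  0.109  0.001] row [ 0.366 -0.221 -0.46 ] [-0.0016  0.0136  0.0001]
t 13.37 tot [  9.19  -2.43 -11.45] [-0.013  0.109  0.001] row [ 0.766 -0.202 -0.954] [-0.0011  0.0091  0.0001]
[ 0.50714373 -0.12133948  0.20620348] [ 0.56973103 -0.12791767  0.12848888]
```

{"op": "carry_out", "data": {"steps": [[[0,-0.4,0,-0.0016,0.0136,0,-1],[0,-0.4,0,-0.0016,0.0136,0,-1],[0,-0.4,0,-0.0016,0.0136,0,-1],[0,-0.4,0,-0.0016,0.0136,0,-1],[0.6,-0.2,-0.7,-0.0016,0.0136,0,-1],[0.6,0,-0.7,-0.0016,0.0136,0,-1],[0.6,0,-0.8,-0.0016,0.0136,0,-1],[0.6,0,-0.8,-0.0016,0.0136,0,-1],[0.5,0,-0.7,0,0,0,-1],[0,0,0,0,0,0,-1]]]}}

```text
time: 14.2
tool_pos: [0.5103, -0.1214, 0.2074]
ee_rot: [[-0.877, 0.105, 0.468], [0.092, 0.995, -0.049], [-0.471, -0.0, -0.882]]
contact_force: [-0.7, 0.4, 0.2]
opening: 1.001
grasp_force: 0.0
```

```bash
python3 - <<'E'
from g import *
print(np.round(s["joint_pos"],1));go(s,T,R,10)
c=bot.camera("top");e=bot.camera("side")
cv2.imwrite("pics/pre2.png",np.hstack([crop(c,275,115,80,80,5),crop(e,210,90,80,80,5)]))
E
```

```text
[ -18.     8.2  125.1   16.7   19.9 -116.4]
t 14.2 tot [ 5.94 -0.66 -7.89] [0.    0.002 0.   ] row [ 0.594 -0.066 -0.789] [0.     0.0002 0.    ]
```

View pics/pre2.png

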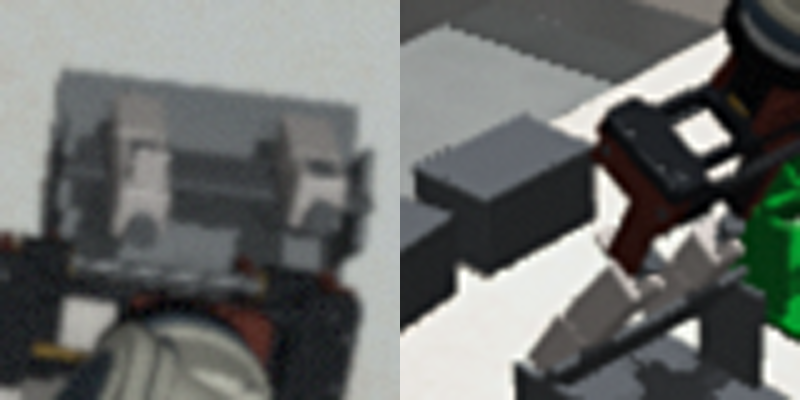

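The gripper is centred on the long pipette and its right finger, at (245,265) in the top crop, is well clear of the short one. Advancing and closing now.

{"op": "carry_out", "data": {"steps": [[[0.6,-0.07,-0.79,0,0,0,-1],[0.6,-0.07,-0.79,0,0,0,-1],[0.6,-0.07,-0.79,0,0,0,-1],[0.6,-0.07,-0.79,0,0,0,-1],[0.6,-0.07,-0.79,0,0,0,-1],[0.6,-0.07,-0.79,0,0,0,-1],[0.6,-0.07,-0.79,0,0,0,-1],[0.6,-0.07,-0.79,0,0,0,-1],[0.6,-0.07,-0.79,0,0,0,-1],[0.6,-0.07,-0.79,0,0,0,-1],[0,0,0,0,0,0,-1]]]}}

```text
time: 15.22
tool_pos: [0.5704, -0.1287, 0.1282]
ee_rot: [[-0.877, 0.105, 0.469], [0.092, 0.994, -0.05], [-0.472, -0.0, -0.882]]
contact_force: [-0.4, -0.0, 0.2]
opening: 1.001
grasp_force: 0.0
```

{"op": "carry_out", "data": {"steps": [[[0,0,0,0,0,0,1],[0,0,0,0,0,0,1],[0,0,0,0,0,0,1],[0,0,0,0,0,0,1],[0,0,0,0,0,0,1],[0,0,0,0,0,0,1],[0,0,0,0,0,0,1],[0,0,0,0,0,0,1],[0,0,0,0,0,0,1],[0,0,0,0,0,0,1],[0,0,0,0,0,0,1],[0,0,0,0,0,0,1],[0,0,0,0,0,0,1],[0,0,0,0,0,0,1],[0,0,0,0,0,0,1],[0,0,0,0,0,0,1]]], "grip_force": 30}}

```text
time: 16.55
tool_pos: [0.5699, -0.1286, 0.1299]
ee_rot: [[-0.876, 0.105, 0.47], [0.092, 0.994, -0.05], [-0.473, -0.0, -0.881]]
contact_force: [-1.0, 2.0, 1.3]
opening: 0.321
grasp_force: 30.0
```

The opening is 28 mm, which matches the handle width. I'll draw it out along its axis.

{"op": "carry_out", "data": {"steps": [[[-0.31,0.03,0.39,0,0,0,1],[-0.31,0.03,0.39,0,0,0,1],[-0.31,0.03,0.39,0,0,0,1],[-0.31,0.03,0.39,0,0,0,1],[-0.31,0.03,0.39,0,0,0,1],[-0.31,0.03,0.39,0,0,0,1],[-0.31,0.03,0.39,0,0,0,1],[-0.31,0.03,0.39,0,0,0,1]]]}}

```text
time: 17.22
tool_pos: [0.5447, -0.1262, 0.1615]
ee_rot: [[-0.876, 0.105, 0.47], [0.092, 0.994, -0.05], [-0.473, -0.0, -0.881]]
contact_force: [-1.0, 0.1, -0.5]
opening: 0.319
grasp_force: 30.0
```

{"op": "carry_out", "data": {"steps": [[[-0.44,0.05,0.54,0,0,0,1],[-0.44,0.05,0.54,0,0,0,1],[-0.44,0.05,0.54,0,0,0,1],[-0.44,0.05,0.54,0,0,0,1],[-0.44,0.05,0.54,0,0,0,1],[-0.44,0.05,0.54,0,0,0,1],[-0.44,0.05,0.54,0,0,0,1],[-0.44,0.05,0.54,0,0,0,1],[-0.44,0.05,0.54,0,0,0,1],[-0.44,0.05,0.54,0,0,0,1],[-0.44,0.05,0.54,0,0,0,1],[-0.44,0.05,0.54,0,0,0,1],[-0.44,0.05,0.54,0,0,0,1],[0,0,0,0,0,0,1]]]}}

```text
time: 18.38
tool_pos: [0.4876, -0.1198, 0.2324]
ee_rot: [[-0.876, 0.105, 0.472], [0.092, 0.994, -0.05], [-0.474, -0.001, -0.88]]
contact_force: [0.2, -0.1, -1.6]
opening: 0.316
grasp_force: 30.0
```

The pipette is drawn 131 mm and hangs free, with about 1.6 N downward on the wrist. Next I'll turn it upright and raise it, and compute the cup rim position.

```bash
python3 - <<'E'
from g import *;import pickle
c=pickle.load(open("c1.pkl","rb"))
print("rim",atz(c["side"],(222,230.4),.06))
Rr=Ro.from_rotvec(yp*np.radians(39)).as_matrix()@np.array(s["ee_rot"])
go(s,np.array([.46,.0,.31])+.0187*Rr[:,2],Rr,16)
E
```

```text
rim [0.44184357 0.15388529 0.06      ]
t 18.38 tot [-3.1  12.01  5.92] [0.071 0.677 0.   ] row [-0.194  0.751  0.37 ] [0.0044 0.0423 0.    ]
```

{"op": "carry_out", "data": {"steps": [[[-0.2,0,0.8,0,0,0,1],[-0.2,0.5,0.8,0,0,0,1],[-0.2,0.75,0.6,0.0044,0.0423,0,1],[-0.2,0.75,0.37,0.0044,0.0423,0,1],[-0.2,0.75,0.37,0.0044,0.0423,0,1],[-0.2,0.75,0.37,0.0044,0.0423,0,1],[-0.2,0.75,0.37,0.0044,0.0423,0,1],[-0.2,0.75,0.37,0.0044,0.0423,0,1],[-0.2,0.75,0.37,0.0044,0.0423,0,1],[-0.2,0.75,0.37,0.0044,0.0423,0,1],[-0.2,0.75,0.37,0.0044,0.0423,0,1],[-0.2,0.75,0.37,0.0044,0.0423,0,1],[-0.2,0.75,0,0.0044,0.0423,0,1],[-0.2,0.75,0,0.0044,0.0423,0,1],[-0.2,0.75,0,0.0044,0.0423,0,1],[0,0.75,0,0.0044,0.0423,0,1],[0,0.75,0,0.0044,0.0423,0,1],[0,0.5,0,0.0044,0.0423,0,1],[0,0,0,0,0,0,1],[0,0,0,0,0,0,1]]]}}

```text
time: 20.05
tool_pos: [0.4583, 0.0027, 0.2865]
ee_rot: [[-0.977, 0.104, -0.185], [0.103, 0.995, 0.018], [0.186, -0.002, -0.983]]
contact_force: [0.7, -0.0, -0.8]
opening: 0.319
grasp_force: 30.0
```

```bash
python3 - <<'E'
from g import *;import pickle
c=bot.camera("side");t=bot.camera("top");pickle.dump({"side":c,"top":t},open("c2.pkl","wb"))
s=bot.observe();Rm=np.array(s["ee_rot"]);gp=np.array(s["tool_pos"])-.0187*Rm[:,2]
print(np.round(s["joint_pos"],1),gp,np.degrees(np.arccos(-Rm[2,2])))
up=np.array([0,0,1])
print("tip exp",proj(c,gp-.152*up),proj(t,gp-.152*up),"mid",proj(c,gp-.08*up))
tip=proj(c,gp-.152*up)[0].astype(int)
o=(tip[0]-30,tip[1]-75)
im=crop(c,*o,75,100,6)
cv2.line(im,*[tuple(np.int32((proj(c,gp-k*up)[0]-o+.5)*6).tolist()) for k in(.046,.152)],(0,0,255),1)
a=crop(c,190,190,58,100,6)
cv2.imwrite("pics/hold.png",np.hstack([im,a])[:600,:800]);print(o)
E
```

```text
[ -1.7  11.  103.9   0.7  75.8 -85.9] [0.46118689 0.00213086 0.30500296] 10.700986172216837
tip exp [[251.78732834 174.98617071]] [[255.32571922 188.10214515]] mid [[251.39436491 153.35279503]]
(np.int64(221), np.int64(99))
```

View pics/hold.png

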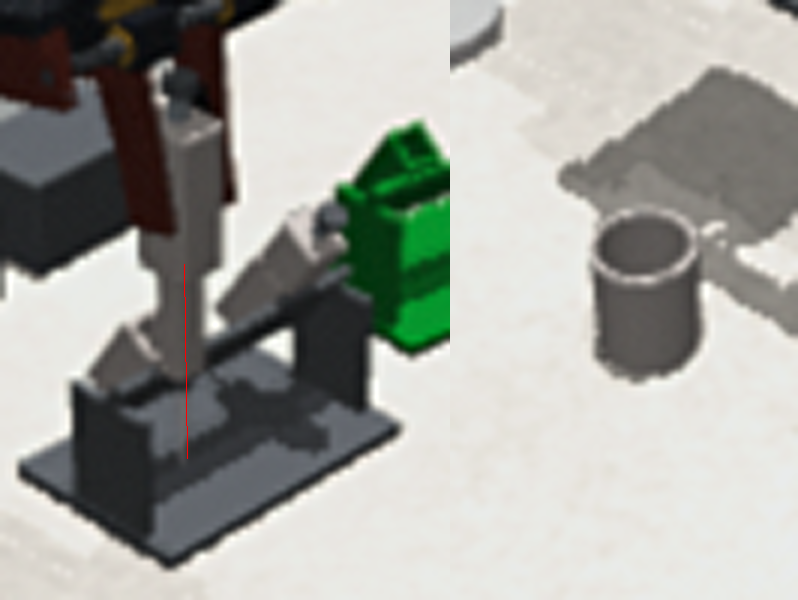

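The pipette hangs upright in the side view. Its handle foot (181,270), shank (184,320) and button (182,80) line up with the predicted vertical line, and the cup rim is at (645,246). I'll move it over the cup, staying high for now.

{"op": "carry_out", "data": {"steps": [[[-0.1,0.7,0,0,0,0,1],[-0.2,1.4,-0.3,0,0,0,1],[-0.2,1.4,-0.3,0,0,0,1],[-0.2,1.4,-0.3,0,0,0,1],[-0.2,1.4,-0.3,0,0,0,1],[-0.2,1.4,-0.3,0,0,0,1],[-0.2,1.4,-0.3,0,0,0,1],[-0.2,1.4,-0.3,0,0,0,1],[-0.2,1.4,-0.3,0,0,0,1],[-0.1,1.4,-0.3,0,0,0,1],[-0.1,1.2,-0.3,0,0,0,1],[0,0.6,0,0,0,0,1],[0,0,0,0,0,0,1],[0,0,0,0,0,0,1],[0,0,0,0,0,0,1]]]}}

```text
time: 21.4
tool_pos: [0.439, 0.1533, 0.2568]
ee_rot: [[-0.977, 0.105, -0.185], [0.103, 0.995, 0.018], [0.186, -0.001, -0.983]]
contact_force: [0.2, 0.7, -2.0]
opening: 0.32
grasp_force: 30.0
```

```bash
python3 - <<'E'
from g import *;import pickle
c=bot.camera("side");c2=pickle.load(open("c2.pkl","rb"))["side"]
s=bot.observe();Rm=np.array(s["ee_rot"]);gp=np.array(s["tool_pos"])-.0187*Rm[:,2];up=np.array([0,0,1])
print(gp,np.round(s["joint_pos"],1),s["opening"])
for k in(.046,.101,.107,.152):print(k,proj(c,gp-k*up)[0].round(1))
D=np.abs(c["frame"].astype(int)-c2["frame"]).sum(2)
u,v=proj(c,gp-.152*up)[0].astype(int)
for r in range(v-36,v+14):
    print(r,"".join("#" if x>90 else "+" if x>40 else "." for x in D[r,u-22:u+22]))
print("col0",u-22)
E
```

```text
[0.44253518 0.15289741 0.27515577] [ 15.2  13.2 105.3   4.   71.6 -70.3] 0.31155560527406245
0.046 [218.1 179.5]
0.101 [219.5 197.1]
0.107 [219.6 198.9]
0.152 [220.7 212.3]
176 ...........+###############+................
177 ............##############.+................
178 ............##############++................
179 ............################................
180 ............+###############................
181 .............+#############.................
182 ...............+#########+..................
183 ................#########...................
184 ................#########...................
185 ..............+.#########+..................
186 .............++.#########.+.................
187 ..............+.#########.+.................
188 ..............+.#########.+.................
189 ................##########++..............+.
190 ................##########+...............+.
191 ..............+++#########+.................
192 ...............+.#########+.................
193 ...............+.#########++................
194 ...............+.#########++.............
[... 831 characters left out ...]
#####
212 ++++................+#######################
213 +++++............+##########################
214 ++++++...........###########################
215 +++++++.........############################
216 +++++++++....#.#############################
217 ++++.+++++.#################################
218 +++.......##################################
219 +++.......##################################
220 ++++......##################################
221 +++++...++.#################################
222 +++++++++++..###############################
223 +++++++++++++..#############################
224 +++++++++++++++.#########+##################
225 ++++++++++++++++.###.#+++++#++##############
col0 198
```

The tip cone shows at columns 219–220. The pipette is upright, and its tip is about 4 mm lower than assumed and within about 4 mm of the rim centre. I'll lower it 3.6 cm.

{"op": "carry_out", "data": {"steps": [[[0,0,-0.4,0,0,0,1],[0,0,-0.4,0,0,0,1],[0,0,-0.4,0,0,0,1],[0,0,-0.4,0,0,0,1],[0,0,-0.4,0,0,0,1],[0,0,-0.4,0,0,0,1],[0,0,-0.4,0,0,0,1],[0,0,-0.4,0,0,0,1],[0,0,-0.4,0,0,0,1],[0,0,0,0,0,0,1],[0,0,0,0,0,0,1],[0,0,0,0,0,0,1],[0,0,0,0,0,0,1],[0,0,0,0,0,0,1],[0,0,0,0,0,0,1]]]}}

```text
time: 22.7
tool_pos: [0.439, 0.1538, 0.2208]
ee_rot: [[-0.977, 0.104, -0.185], [0.103, 0.995, 0.018], [0.186, -0.001, -0.983]]
contact_force: [0.2, 0.6, -1.6]
opening: 0.32
grasp_force: 30.0
```

```bash
python3 - <<'E'
from g import *;import pickle
c=bot.camera("side");c2=pickle.load(open("c2.pkl","rb"))["side"]
s=bot.observe();Rm=np.array(s["ee_rot"]);gp=np.array(s["tool_pos"])-.0187*Rm[:,2];up=np.array([0,0,1])
print(gp,s["opening"],s["grasp_force"])
for k in(.046,.101,.152,.156):print(k,proj(c,gp-k*up)[0].round(1))
print("rim",proj(c,[.4418,.154,.06]))
u,v=proj(c,gp-.152*up)[0].astype(int)
for r in range(v-14,v+16): print(r," ".join("%3d"%x for x in c["frame"][r,u-13:u+14].mean(1)))
print("col0",u-13)
E
```

```text
[0.44248788 0.15341397 0.23914043] 0.3177091414132215 29.999102354049683
0.046 [218.9 191.2]
0.101 [220.2 208. ]
0.152 [221.4 222.7]
0.156 [221.4 223.8]
rim [[221.98275708 230.42911025]]
208 223 226 228 229 226 224 225 213 142  81  74  76  69  67  66 104 189 233 229 227 227 228 228 229 229 230 229
209 224 227 228 227 227 225 228 230 208 140  82  75  67  66  97 170 221 230 229 228 228 229 229 228 228 228 229
210 227 229 228 228 228 228 228 231 233 209 133  92  60  73 154 223 232 229 228 228 230 230 228 226 225 226 227
211 229 229 228 228 229 230 228 229 231 223 163  61  28  74 175 231 227 226 228 229 230 229 228 225 223 224 227
212 221 227 229 228 229 230 228 229 230 233 209 111  61 136 229 233 227 226 227 226 226 226 225 224 225 226 228
213 216 219 219 220 223 228 228 229 231 233 228 171 131 174 240 234 229 227 226 226 227 225 224 225 226 228 227
214 214 215 213 211 211 215 218 222 230 232 230 195 146 179 238 233 229 227 228 228 229 226 224 224 226 228 229
215 214 212 210 207 205 210 213 213 219 220 219 199 143 175 236 233 230 228 228 230 229 228 226 226 227 228 229
216 212 215 212 2
[... 1755 characters left out ...]
 91  95 108 119 171
232 115 113 112 113 113  98  75  64  67  72  76  79  81  82  84  83  85  84  82  81  80  86  92  85 106 106 123
233 113 114 117 117 110  99 102  76  67  71  75  78  80  82  83  84  82  83  81  86 100  90  73  84 113 114 110
234 112 119 126 114 108  92 101 103  78  73  74  77  78  80  81  81  84  87  93 141 186  91  63  83 114 115 113
235 119 154 195 124 109  92  81  95 102  95  82  80  81  82  84  88 108 137 142 145 127  72  61  79 113 113 113
236 118 130 150 118 108  93  74  81  92 101 102 109 108 111 122 138 153 128 103  98  77  66  62  78 113 116 118
237 117 115 119 114 113 100  74  79  85  89  91  95  94  95  98 104 109  91  79  78  74  68  65  79 114 117 118
col0 208
```

```bash
python3 -c "
from station import bot
print(bot.finish_job())"
```

```text
the job is handed in; nothing more can be done
None
```

I handed the job in at about 23 s, with the cup standing upright and released and the long pipette held still, tip down, about 24 mm above the rim and within about 5 mm of its centre; the hand-in gave no verdict.

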